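# Pass the slide carrier to the next rail

### The arm

A 6-joint arm with a two-finger parallel gripper is mounted at the origin on the work surface. World frame = base frame: x ahead of the robot, y to its left, z up, the work surface at z = 0. Lengths are in mm, angles in rad, forces in N, time in s.
With the tool pointing down it reaches from about 225 to 875 mm from the base axis. Payload 3.4 kg.
Tool frame: the origin (TCP) lies midway between the tips of the shut fingers; the grasp point (between the pads) lies 19 mm behind it; z points along the fingers, y is the direction in which the jaws open and shut (so a half turn about z gives the same grasp; the last joint's range is limited). The gripper opens to 85 mm and grips with 20 to 120 N. Pads are 22 mm wide; open, the fingers measure 114 mm over their backs; the gripper's body (76 mm by 85 mm) begins 54 mm behind the grasp point. The pads swing forward as they close: fully open they stand 13 mm farther back than shut.
Start: joints at [1.1, 0.276, 1.505, -0, 1.361, -0.121], TCP at [197.076, 540.207, 231.328] pointing down, gripper open.
Joint ranges: [-2.89, 2.89], [-0.75, 2.08], [0.22, 2.7], [-1.18, 4.32], [0.11, 2.71], [-2.7, 2.7]. Speed limits (rad/s): [2.57, 2.57, 3.14, 3.14, 3.14, 3.14].

### API

Orientations are given as a 3x3 rotation matrix whose columns are the frame's x, y, z axes.
In Python, from station import arm, cams gives the robot as it stands.
- The arm moves only by the shell command python3 -m pendant 'ROWS' [FORCE]. ROWS is JSON, a list of rows, each a list of 5 numbers: the shift along the tool's x, y, z in m, then the turn about the tool's z in degrees, then the gripper command: -1 is fully open, 1 is shut, values between are in proportion. In form: [[tx, ty, tz, roll, fingers], ...]. A call has 1 to 10 rows; each row shifts and turns the pose as measured when the row begins, along the tool's axes as they then stand; what a row does not reach is not made up. A row lasts 1/8 s, in which the tool goes at most 62.5 mm and 10.7 degrees, less where a joint would pass 70% of its speed; a pose out of reach is approached as far as the arm can. A call is refused whole if a number of a shift passes 0.0625 or a number of a turn 10.7, either way. A call with a gripper value outside its range is refused whole. The fingers move at their own pace and stop on an object; FORCE is the grip in N (left out, the last holds). Time passes only in rows, so rows that do not move let the fingers close. It gives the time, the measured TCP pose, the force and the opening at its end, in the units of the state.
- arm.read_state(): the state, without advancing time (a new reading comes with each control period).
- cams.capture(name): name is "side" or "top" or "wrist"; returns a dict with "img" (420x560x3 uint8, blue, green, red), "z_map" (420x560 float32, mm along the optical axis (not along the pixel's ray), 0 where there is no reading), "K" (3x3 intrinsics, pixels), "R" (3x3) and "t" (3): a world point X has camera coordinates R X + t. Camera axes: x right, y down, z forward; pixel columns grow to the right and rows downward; lengths in mm; the calibration is good to about 2 mm. The wrist camera is an equidistant fisheye: a pixel r from the principal point sees the ray r / f radians off the axis. A picture is of the moment at which its call begins.
- arm.job_done(): hands the job in, once; it reports no verdict.
The state is a dict: "time_s": time; "joint_positions": joint angles; "dq": joint speeds; "joint_torque": joint torques, N m; "position": TCP position; "tool_rot": TCP orientation; "ft_force": force on the tool from outside, world axes, zero at the start; "moment": the same for the moment, N m; "gripper_width": finger opening in mm.
Only numpy, scipy, OpenCV 4.12 (cv2) and the standard library are available. Lean on these libraries where they do the work, as an engineer would, in place of code of your own. Each camera call takes 0.05 s, during which the arm holds its last target. There are 200 camera calls.

### The job

Move the hanging slide carrier from the loading rail to the next rail: lift its closed eye over the red end stops at the facing rail ends, never forcing it against either rail, and set it down hanging on the second rail. Then slide it along that rail, still resting on it, until it presses gently but distinctly against the orange sprung pad (so that the pad gives by several millimetres, never to the end of its spring), and let go, leaving it hanging level and touching the pad. Keep the carrier upright and leave the bottle, jar and tube rack where they are.

Things in the scene. Friction and masses are not known exactly. Their poses are not given: they have to be found in the camera images.
- carrier: Loose steel microscope-slide carrier, 0.3 to 0.5 kg. Origin: centre of the saddle's underside, which rests on the rail's top; x across the rail, y along it (towards rail2), z up. Saddle 28 (x) x 24 (y) mm, z 0 to 12; stem 12 x 14 mm above it. Slide rack hanging below, 36 (x) x 70 (y) mm, z -44 to -122. Its +y saddle face, 12 mm from the origin, meets the buffer pad.
- handle (a point): Centre of the carrier's yellow handle block, 47 mm above the carrier's origin: 18 (x) x 26 (y) mm, 34 mm tall, to grip from above.
- eye (a point): Centre of the carrier's closed eye around the rail, 19 mm below its origin. Inside 18 mm wide (x), 38 mm high, 24 mm long, open only along y, so it leaves a rail only over the rail's free end. On a rail the carrier can rise 26 mm before the eye's lower bar meets the bar's underside; it must rise more than 12 mm to pass a stop.
- rail1: Fixed stand with the loading rail, where the carrier starts, its origin 50 to 110 mm from the free end. Flat steel bar 10 mm wide, 12 mm high, top 200 mm above the bench. Origin on the bench below the bar's free end face; the bar runs along -y for 169 mm to a 22 mm square post. Foot 120 mm wide with drip tray below, up to 32 mm high. z up.
- rail1_end (a point): Free end of rail1: centre of the end face, at the height of the bar's top. A red end stop, 10 mm wide, 6 mm long, stands on the bar here, 12 mm above its top.
- rail2: Fixed stand with the next rail: same bar, height and stop. Origin on the bench below the free end face; the bar runs along +y for 209 mm to its post. The gap between the free ends is open, 50 to 90 mm; rail2 may be 8 mm off rail1's line sideways and turned up to 0.08 rad against it.
- rail2_end (a point): Free end of rail2: centre of the end face, at the height of the bar's top. Its red end stop (as on rail1) covers the bar's first 6 mm.
- buffer: Fixed blue block, 30 x 22 x 30 mm, on rail2's post; axes as rail2, origin under its centre, at the height of the bar's top, 220 mm from rail2's free end. It carries the orange sprung pad. The pad yields against a spring of about 1 N per mm over 16 mm, damped (0.1 N per mm/s), then is solid: over 14 N is too much, under 3 N too little; press for about half a second.
- buffer_mouth (a point): Where the pad rod leaves the block. Pad 28 mm wide, 3 to 25 mm above the bar's top. The rod is clamped at a length that differs each time and is not measured: the pad's face is 94 to 144 mm from rail2's free end; find it by feel. Sliding the carrier takes a further 1 to 4 N, more if pressed down. On release the rail's friction holds part of the spring's push, so the carrier stays touching.
- bottle: Loose amber reagent bottle with blue cap, 64 mm diameter, 130 mm tall, origin under its centre; leave alone.
- jar: Loose white jar with black cap, 56 mm diameter, 75 mm tall, origin under its centre; leave alone.
- tubes: Loose white tube rack, 50 x 90 mm, 65 mm tall with capped tubes, origin under its centre; leave alone.
Things that resemble listed ones, but are neither listed nor needed, are in the scene too. What is shaped like the carrier but green is not meant.

How it is judged (in metres and radians):
On the way, in this order (a step that is already met when the one before it is completed fails the run):
1. the carrier has been lifted over rail1's stop and is wholly past its end (y of carrier in the frame of rail1 above 0.012 m and z of carrier in the frame of rail1 above 0.2 m).
2. the carrier rests on rail2, beyond its stop (z of carrier in the frame of rail2 between 0.1965 and 0.2035 m and y of carrier in the frame of rail2 between 0.02 and 0.17 m and x of carrier in the frame of rail2 between -0.006 and 0.006 m and contact force between carrier and rail2 above 0.5 N), for 0.1 s.
3. resting on rail2, the carrier presses on the sprung pad with more than 3 N for 0.3 s (z of carrier in the frame of rail2 between 0.1965 and 0.2035 m and y of carrier in the frame of rail2 between 0.02 and 0.17 m and x of carrier in the frame of rail2 between -0.006 and 0.006 m and contact force between carrier and buffer above 3 N), for 0.3 s.
At the end, for the whole second after the job is handed in: The carrier hangs at rest on rail2 (saddle within 3.5 mm of the bar's top in height and 6 mm of its line, 20 to 170 mm from the bar's free end, within 0.08 rad of upright and 0.25 rad of the rail's direction), released, still touching the sprung pad (more than 0.1 N) (z of carrier in the frame of rail2 between 0.1965 and 0.2035 m and y of carrier in the frame of rail2 between 0.02 and 0.17 m and x of carrier in the frame of rail2 between -0.006 and 0.006 m and contact force between carrier and buffer above 0.1 N and linear speed of carrier below 0.01 m/s and angle between carrier's own z axis and vertical below 0.08 rad and angle between the y axis of carrier and the y axis of rail2, either way round below 0.25 rad).
It fails at once if the carrier is forced against a rail with more than 25 N (contact force between carrier and rail1 above 25 N or contact force between carrier and rail2 above 25 N).
It fails at once if the carrier presses the sprung pad with more than 14 N (contact force between carrier and buffer above 14 N).
It fails at once if the robot pushes the buffer itself with more than 3 N (contact force between any of the fingers, the arm and buffer above 3 N).
It fails at once if the carrier tips more than 0.35 rad (angle between carrier's own z axis and vertical above 0.35 rad).
It fails at once if the bottle, jar or tube rack is moved more than 15 mm (distance of any of bottle, jar, tubes from where it was at the start of the episode above 0.015 m).
It also fails if it takes over 51 s, if anything falls off the work surface, if the arm or the gripper's body presses on something with over 40 N, if the wrist force passes 120 N, or if a joint passes its speed limit or range.

## Working session

There is one attempt and no reset: what is moved stays moved. The work goes in short steps, Python scripts to look and compute and a shell command to move; the robot and the scene stay as the last step left them, time stands still between calls to the robot, and variables do not carry over. Pictures are saved under pics/ and viewed, about 8 in all and at most 12, crops included, and the job is handed in when it is done.

```bash
mkdir -p pics; ls; python3 - <<'E'
from station import arm,cams
import cv2,numpy as np
s=arm.read_state();print(s)
for n in("side","top","wrist"):
    c=cams.capture(n);cv2.imwrite(f"pics/{n}0.png",c["img"]);np.savez(f"{n}0.npz",**c);print(n,c["K"].tolist(),c["R"].round(3).tolist(),c["t"].round(1).tolist())
E
```

```text
pics
{'time_s': 0.0, 'joint_positions': array([ 1.09996408e+00,  2.76578356e-01,  1.50615359e+00, -1.03356281e-05,
        1.36070241e+00, -1.20987336e-01]), 'dq': array([ 0.00072951,  0.00040599,  0.00040803,  0.00022456,  0.00024332,
       -0.00131103]), 'joint_torque': array([-4.07856969e-04, -4.16768610e+01, -2.45810813e+01, -3.76528760e-04,
        1.09673876e-02, -1.78997971e-05]), 'position': array([196.83650972, 539.68269288, 230.44105448]), 'tool_rot': array([[-9.39426535e-01,  3.42749330e-01, -8.26440777e-04],
       [ 3.42750261e-01,  9.39425117e-01, -1.64589658e-03],
       [ 2.12249274e-04, -1.82946171e-03, -9.99998304e-01]]), 'ft_force': array([ 0.08185343, -0.29626711, -0.43677184]), 'moment': array([-0.00691741,  0.02685992,  0.01391217]), 'gripper_width': 85.19467503078496}
side [[534.8840539469084, 0.0, 274.5963460813972], [0.0, 534.8840539469084, 197.7851252111023], [0.0, 0.0, 1.0]] [[-0.994, -0.11, 0.003], [-0.062, 0.537, -0.842], [0.091, -0.837, -0.54]] [575.0, 176.2, 1277.0]
top [[516.8141964879636, 0.0, 272.95126340218326], [0.0, 516.8141964879636, 217.03077633869694], [0.0, 0.0, 1.0]] [[0.019, -1.0, -0.012], [-0.991, -0.017, -0.131], [0.13, 0.015, -0.991]] [-2.7, 589.8, 1025.8]
wrist [[325.19226210127806, 0.0, 281.4706654718892], [0.0, 325.19226210127806, 214.3815823316462], [0.0, 0.0, 1.0]] [[0.343, 0.939, -0.002], [0.899, -0.328, 0.292], [0.274, -0.102, -0.956]] [-574.7, -37.5, 381.0]
```

View pics/top0.png

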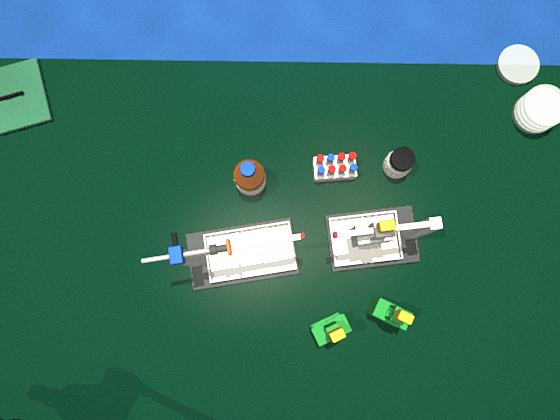

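View pics/side0.png

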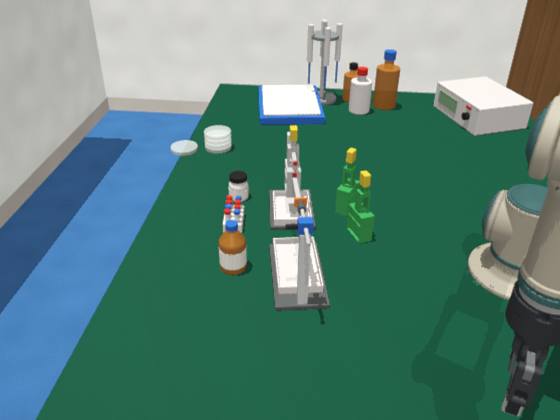

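The top view shows three yellow handles. The one at (387,226) sits on a steel-grey carrier on rail1. The ones at (337,335) and (404,318) top green carriers off the rail, so they are decoys. The red stops are at (335,235) for rail1 and (302,236) for rail2, with the orange pad at (229,247) and the buffer at (176,255). The side view agrees. Next I measure and take one enlarged crop.

```bash
cat > h.py <<'E'
import numpy as np,cv2
def ray(c,u,v):
    d=c["R"].T@np.linalg.inv(c["K"])@np.array([u,v,1.]);return -c["R"].T@c["t"],d
def onz(c,u,v,z):
    o,d=ray(c,u,v);return o+d*(z-o[2])/d[2]
def bydepth(c,u,v,Z):
    o,d=ray(c,u,v);return o+d*Z
def blobs(c,lo,hi,amin=6):
    m=cv2.inRange(cv2.cvtColor(c["img"],cv2.COLOR_BGR2HSV),lo,hi)
    n,l,s,ce=cv2.connectedComponentsWithStats(m)
    return [(ce[i],s[i],l==i) for i in range(1,n) if s[i,4]>=amin]
E
python3 - <<'E'
from h import *
c=dict(np.load("top0.npz"))
cv2.imwrite("pics/crop1.png",cv2.resize(c["img"][180:350,140:450],None,fx=2.5,fy=2.5,interpolation=cv2.INTER_CUBIC))
for nm,lo,hi in(("yel",(22,120,100),(34,255,255)),("red",(0,150,70),(5,255,255)),("or",(6,150,100),(16,255,255)),("blue",(100,150,80),(120,255,255))):
    for ce,s,m in blobs(c,lo,hi):
        if s[4]>5000: continue
        z=c["z_map"][m];z=z[z>0]
        P=bydepth(c,*ce,np.median(z)) if len(z) else None
        print(nm,ce.round(1),s.tolist(),P.round(1) if P is not None else None)
# bar segments: points with height 195..205 (world)
vv,uu=np.mgrid[0:420,0:560];Z=c["z_map"]
d=np.stack([uu,vv,np.ones_like(uu)],-1)@np.linalg.inv(c["K"]).T@c["R"]
o=-c["R"].T@c["t"];W=o+d*Z[...,None]
for a,b in((140,305),(328,370),(400,430)):
    k=(Z>0)&(abs(W[...,2]-200)<5)&(vv>210)&(vv<270)&(uu>a)&(uu<b)
    P=W[k];
    if len(P)<10: print(a,len(P));continue
    q=P[:,:2].mean(0);v=cv2.fitLine(P[:,:2].astype(np.float32),cv2.DIST_HUBER,0,.01,.01).ravel();print(a,b,len(P),v.round(4),P.min(0).round(1),P.max(0).round(1),np.median(P[:,2]))
E
```

```text
yel [386.  225.7] [377, 220, 19, 13, 198] [ 549.3 -177.9  263.2]
yel [404.3 316.7] [394, 310, 21, 15, 196] [ 401.1 -224.1  184.5]
yel [336.8 334.7] [328, 327, 18, 16, 181] [ 368.4 -107.7  185.4]
red [341.1 156. ] [338, 152, 7, 9, 49] [ 714.1 -128.7   64.5]
red [352.2 155.3] [349, 152, 8, 8, 52] [ 716.  -151.2   64.7]
red [319.6 157.5] [317, 154, 7, 8, 45] [710.4 -85.   64.1]
red [331.3 168.9] [328, 165, 7, 8, 39] [ 687.  -109.    64.7]
red [342.1 168. ] [339, 165, 7, 7, 38] [ 689.2 -130.8   64.3]
red [302.1 235.2] [301, 233, 4, 6, 17] [536.3 -45.  212.3]
red [334.9 234.3] [334, 232, 3, 6, 15] [ 539.  -101.1  211. ]
or [249.  175.9] [234, 159, 30, 30, 470] [663.9  56.3  92.2]
or [229.2 246.8] [228, 240, 3, 15, 19] [513.4  78.3 222.6]
blue [330.4 156.4] [328, 153, 6, 8, 43] [ 712.9 -107.1   64.4]
blue [247.1 168.7] [240, 162, 15, 15, 171] [669.7  57.8 129.9]
blue [353.5 167. ] [350, 164, 8, 7, 45] [ 691.5 -153.9   65. ]
blue [320.5 169.7] [318, 167, 6, 7, 34] [684.9 -87.   64.8]
blue [174.9 254.4] [168, 245, 15, 20, 229] [498.5 168.4 229.5]
140 305 464 [ 2.006000e-01 -9.797000e-01  5.210792e+02  3.402400e+01] [483.7 -45.5 195.1] [539.6 163.9 204.8] 199.80811348714502
328 370 204 [ 1.406000e-01 -9.901000e-01  5.431430e+02 -1.330534e+02] [ 533.9 -161.8  195. ] [552.3 -97.3 203.8] 199.4212202360485
400 430 182 [ 1.544000e-01 -9.880000e-01  5.581234e+02 -2.414303e+02] [ 549.7 -266.5  195.3] [ 571.8 -216.2  203.7] 199.95865314841518
```

View pics/crop1.png

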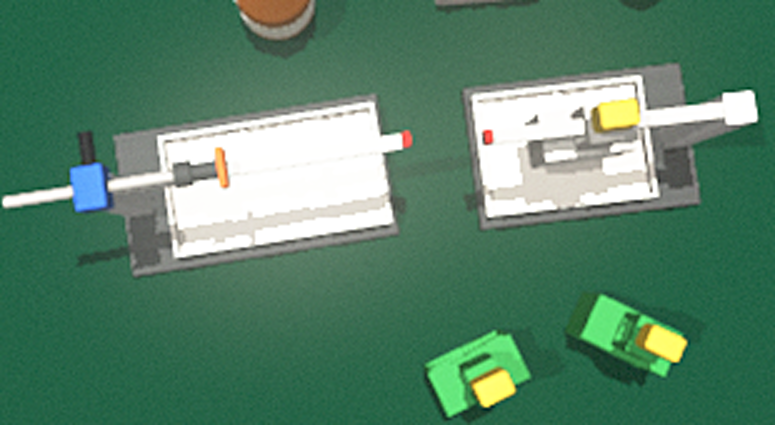

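The crop confirms it: the handle at crop (617,115) belongs to the grey carrier on rail1, and the two green ones stand off the rail. Now I'll refine the rail lines and work out the approach rows.

```bash
cat >> h.py <<'E'
def plan(s,target,yaw_deg,n):
    """rows (tool shifts mm, roll deg) from state s to target, tool y at yaw_deg in world"""
    R=s["tool_rot"];a=np.degrees(np.arctan2(R[1,1],R[0,1]))
    tot=-((yaw_deg-a+90)%180-90)
    d=(np.array(target)-s["position"])/n
    print("yaw now",round(a,2),"roll total",round(tot,2))
    r=tot/n
    for i in range(n):
        t=np.radians(a-r*i);y=np.array([np.cos(t),np.sin(t),0]);z=np.array([0,0,-1.]);x=np.cross(y,z)
        print([round(float(v)/1000,4) for v in(d@x,d@y,d@z)],round(r,2))
E
python3 - <<'E'
from h import *
from station import arm
c=dict(np.load("top0.npz"))
vv,uu=np.mgrid[0:420,0:560];Z=c["z_map"]
d=np.stack([uu,vv,np.ones_like(uu)],-1)@np.linalg.inv(c["K"]).T@c["R"]
o=-c["R"].T@c["t"]
# bright pixels at bar height: per-column centre
W=o+d*Z[...,None]
def fit(a,b):
    P=[]
    for u in range(a,b):
        k=np.where((Z[:,u]>0)&(abs(W[:,u,2]-199)<5)&(np.arange(420)>215)&(np.arange(420)<262))[0]
        if len(k)>=3: P.append(onz(c,u,(k.min()+k.max())/2,200)[:2].tolist()+[len(k)])
    P=np.array(P);p=np.polyfit(P[:,1],P[:,0],1);r=P[:,0]-np.polyval(p,P[:,1]);k=abs(r)<2
    p=np.polyfit(P[k,1],P[k,0],1);print(a,b,k.sum(),"slope",p[0].round(4),"x at y=-98,-48,60,-178",np.polyval(p,[-98,-48,60,-178]).round(1),"sd",r[k].std().round(2),"w",np.median(P[:,2]))
fit(238,300);fit(145,220);fit(145,300);fit(338,365);fit(402,428);fit(338,428)
s=arm.read_state()
plan(s,[549.3,-178,310],7.85,15)
E
```

```text
238 300 62 slope -0.1779 x at y=-98,-48,60,-178 [545.2 536.3 517.1 559.4] sd 0.46 w 6.0
145 220 2 slope 3.4028 x at y=-98,-48,60,-178 [-372.6 -202.5  165.  -644.9] sd 0.0 w 3.5
145 300 70 slope -0.1767 x at y=-98,-48,60,-178 [545.  536.2 517.1 559.2] sd 0.54 w 6.0
338 365 27 slope -0.1405 x at y=-98,-48,60,-178 [538.2 531.2 516.  549.5] sd 0.46 w 6.0
402 428 26 slope -0.1297 x at y=-98,-48,60,-178 [539.3 532.8 518.8 549.6] sd 0.46 w 6.0
338 428 65 slope -0.1362 x at y=-98,-48,60,-178 [538.3 531.5 516.8 549.2] sd 0.46 w 6.0
yaw now 69.96 roll total 62.11
[-0.0385, -0.0369, -0.0053] 4.14
[-0.041, -0.034, -0.0053] 4.14
[-0.0434, -0.031, -0.0053] 4.14
[-0.0455, -0.0278, -0.0053] 4.14
[-0.0474, -0.0244, -0.0053] 4.14
[-0.049, -0.0209, -0.0053] 4.14
[-0.0504, -0.0173, -0.0053] 4.14
[-0.0515, -0.0136, -0.0053] 4.14
[-0.0524, -0.0099, -0.0053] 4.14
[-0.053, -0.0061, -0.0053] 4.14
[-0.0533, -0.0022, -0.0053] 4.14
[-0.0533, 0.0016, -0.0053] 4.14
[-0.053, 0.0055, -0.0053] 4.14
[-0.0525, 0.0093, -0.0053] 4.14
[-0.0517, 0.013, -0.0053] 4.14
```

```bash
python3 -m pendant '[[-0.038,-0.037,-0.012,4.1,-1],[-0.041,-0.034,-0.012,4.1,-1],[-0.043,-0.031,-0.012,4.1,-1],[-0.045,-0.028,-0.012,4.1,-1],[-0.047,-0.024,-0.012,4.1,-1],[-0.049,-0.021,-0.01,4.1,-1],[-0.05,-0.017,-0.005,4.1,-1],[-0.051,-0.014,0,4.1,-1],[-0.052,-0.01,0,4.1,-1],[-0.053,-0.006,0,4.1,-1]]' 25; python3 - <<'E'
from h import *
from station import arm
plan(arm.read_state(),[549.3,-178,305],7.85,8)
E
```

```text
time_s: 1.4
position: [432.0, 50.5, 306.8]
tool_rot: [[-0.471, 0.882, 0.002], [0.882, 0.471, -0.003], [-0.004, -0.0, -1.0]]
ft_force: [1.8, 0.6, -0.2]
gripper_width: 85.3
yaw now 28.08 roll total 20.23
[-0.0321, -0.0005, 0.0002] 2.53
[-0.0321, 0.0009, 0.0002] 2.53
[-0.032, 0.0023, 0.0002] 2.53
[-0.0319, 0.0037, 0.0002] 2.53
[-0.0317, 0.0051, 0.0002] 2.53
[-0.0314, 0.0065, 0.0002] 2.53
[-0.0311, 0.0079, 0.0002] 2.53
[-0.0307, 0.0093, 0.0002] 2.53
```

```bash
python3 -m pendant '[[-0.032,-0.0005,0,2.5,-1],[-0.032,0.001,0,2.5,-1],[-0.032,0.002,0,2.5,-1],[-0.032,0.004,0,2.5,-1],[-0.032,0.005,0,2.5,-1],[-0.031,0.0065,0,2.5,-1],[-0.031,0.008,0,2.5,-1],[-0.031,0.009,0,2.5,-1],[0,0,0,0,-1]]'; python3 - <<'E'
from h import *
from station import arm,cams
s=arm.read_state();print(s["position"],s["ft_force"])
plan(s,[549.3,-178,305],7.85,1)
c=cams.capture("wrist");np.savez("wrist1.npz",**c);cv2.imwrite("pics/w1.png",c["img"]);print("cam",(-c["R"].T@c["t"]).round(1))
E
```

```text
time_s: 2.52
position: [550.0, -190.6, 303.8]
tool_rot: [[-0.121, 0.993, -0.004], [0.993, 0.121, -0.001], [-0.001, -0.004, -1.0]]
ft_force: [-0.3, 0.8, -0.0]
gripper_width: 85.4
[ 549.97066233 -190.636329    303.81342767] [-0.31649784  0.80637594 -0.00631734]
yaw now 6.97 roll total -0.88
[0.0126, 0.0009, -0.0012] -0.88
cam [ 541.1 -115.8  447.6]
```

View pics/w1.png

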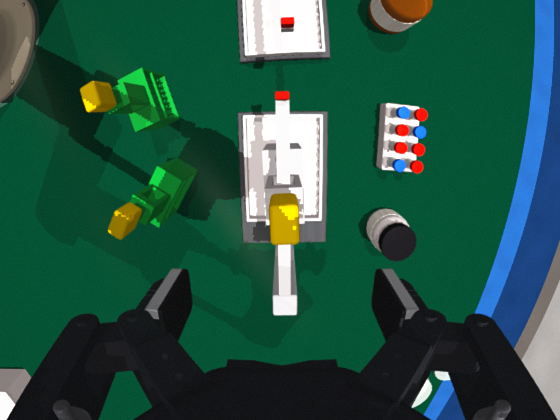

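The wrist view shows the handle at (285,218), the rail1 stop at (283,96), the rail2 stop at (287,22), and nothing between the open fingers. Now I'll measure from this view.

```bash
cat >> h.py <<'E'
def fonz(c,u,v,z):
    K=c["K"];p=np.array([u-K[0,2],v-K[1,2]])/K[0,0];th=np.hypot(*p)
    d=np.r_[p/th*np.sin(th),np.cos(th)] if th>1e-9 else np.array([0,0,1.])
    d=c["R"].T@d;o=-c["R"].T@c["t"];return o+d*(z-o[2])/d[2]
E
python3 - <<'E'
from h import *
c=dict(np.load("wrist1.npz"))
for ce,s,m in blobs(c,(0,170,90),(5,255,255),15):
    if s[4]<400 and s[0]<340: print("red",ce.round(1),s,fonz(c,*ce,212).round(1))
for ce,s,m in blobs(c,(20,120,60),(34,255,255),100):
    if 250<ce[0]<330:
        z=c["z_map"][m];print("yel",ce.round(1),s,np.percentile(z,[5,50,95]))
        zm=np.percentile(z,5);t=m&(c["z_map"]<np.percentile(z,10)+6)&(c["z_map"]>0)
        v,u=np.where(t)
        for z0 in(264,):
            P=np.array([fonz(c,a,b,z0) for a,b in zip(u,v)]);print(len(P),P.min(0).round(1),P.max(0).round(1),P.mean(0).round(1),cv2.minAreaRect(P[:,:2].astype(np.float32)))
g=cv2.cvtColor(c["img"],cv2.COLOR_BGR2GRAY)
for v in(115,130,255,270,280):
    k=np.where(g[v,262:308]>190)[0]+262
    if len(k): print(v,k.min(),k.max(),fonz(c,(k.min()+k.max())/2,v,200).round(1))
E
```

```text
red [287.1  20.9] [281  17  13   8  90] [535.5 -43.6 212. ]
red [281.5  95. ] [275  91  14   9 122] [538.3 -99.5 212. ]
yel [283.9 219. ] [ 269  193   31   52 1466] [189.80094528 193.48836517 211.59410095]
1164 [ 539.4 -190.9  264. ] [ 559.5 -163.2  264. ] [ 549.4 -176.4  264. ] ((549.4180297851562, -176.8738250732422), (17.548080444335938, 26.3467960357666), 10.433455467224121)
115 263 307 [ 542.6 -113.5  200. ]
130 262 307 [ 543.6 -124.9  200. ]
255 278 290 [ 555.7 -226.   200. ]
270 279 290 [ 557.9 -239.8  200. ]
280 279 290 [ 559.1 -249.5  200. ]
```

```bash
python3 -m pendant '[[0.0135,0.001,0,-1.3,-1],[0,0,0,0,-1],[0,0,0.015,0,-1],[0,0,0.015,0,-1]]'; python3 - <<'E'
from h import *
from station import arm
plan(arm.read_state(),[549.4,-177,231],8.2,3)
E
```

```text
time_s: 3.08
position: [547.6, -171.7, 273.8]
tool_rot: [[-0.15, 0.989, -0.002], [0.989, 0.15, 0.0], [0.001, -0.002, -1.0]]
ft_force: [0.7, 1.9, -1.1]
gripper_width: 85.5
yaw now 8.64 roll total 0.44
[-0.0018, 0.0003, 0.0143] 0.15
[-0.0018, 0.0003, 0.0143] 0.15
[-0.0018, 0.0003, 0.0143] 0.15
```

```bash
python3 -m pendant '[[-0.003,0.001,0.014,0,-1],[-0.001,0,0.014,0,-1],[0,0,0.012,0,-1],[0,0,0,0,-1],[0,0,0,0,-1]]'; python3 - <<'E'
from h import *
from station import arm
plan(arm.read_state(),[549.4,-177,231],8.2,1)
E
```

```text
time_s: 3.7
position: [547.8, -175.4, 228.1]
tool_rot: [[-0.15, 0.989, -0.007], [0.989, 0.15, 0.002], [0.003, -0.007, -1.0]]
ft_force: [0.1, 0.3, -0.8]
gripper_width: 85.4
yaw now 8.62 roll total 0.42
[-0.0018, 0.0013, -0.0029] 0.42
```

```bash
python3 -m pendant '[[-0.002,0.0013,-0.003,0.4,-1],[0,0,0,0,-1],[0,0,0,0,-0.2],[0,0,0,0,0.3],[0,0,0,0,0.5]]' 25; python3 - <<'E'
from h import *
from station import arm
plan(arm.read_state(),[549.4,-177,231],8.2,1)
E
```

```text
time_s: 4.32
position: [550.5, -177.8, 233.1]
tool_rot: [[-0.142, 0.99, -0.004], [0.99, 0.142, 0.001], [0.001, -0.003, -1.0]]
ft_force: [0.3, 0.5, -0.1]
gripper_width: 32.1
yaw now 8.19 roll total -0.01
[0.0009, -0.001, 0.0021] -0.01
```

```bash
python3 -m pendant '[[0.0005,-0.001,0.002,0,0.6],[0,0,0,0,0.8],[0,0,0,0,1],[0,0,0,0,1],[0,0,0,0,1],[0,0,0,0,1]]' 30; python3 - <<'E'
from h import *
from station import arm
s=arm.read_state();print(s["position"],s["ft_force"],s["moment"])
E
```

```text
time_s: 5.08
position: [549.8, -177.6, 231.8]
tool_rot: [[-0.142, 0.99, -0.002], [0.99, 0.142, -0.0], [0.0, -0.002, -1.0]]
ft_force: [-0.2, -0.8, 2.2]
gripper_width: 17.8
[ 549.812308   -177.56647219  231.82310119] [-0.2414113  -0.82124907  2.18190529] [ 0.01923695 -0.01853295 -0.02482758]
```

```bash
python3 -m pendant '[[0,0,-0.006,0,1],[0,0,-0.006,0,1],[0,0,-0.003,0,1],[0,0,0,0,1],[0,0,0,0,1]]'; python3 - <<'E'
from h import *
from station import arm
s=arm.read_state();print(s["position"],s["ft_force"],s["moment"])
plan(s,[538.5+0.137*20,-97-20,251],7.9,4)
E
```

```text
time_s: 5.7
position: [548.4, -176.8, 245.3]
tool_rot: [[-0.142, 0.99, -0.007], [0.99, 0.142, 0.002], [0.003, -0.007, -1.0]]
ft_force: [-0.4, -0.6, -3.9]
gripper_width: 17.2
[ 548.35627717 -176.84869494  245.26280544] [-0.3511381  -0.62288232 -3.92056754] [-0.02069178  0.00649542  0.00553523]
yaw now 8.19 roll total 0.29
[0.0151, 0.0004, -0.0014] 0.07
[0.0151, 0.0004, -0.0014] 0.07
[0.0151, 0.0003, -0.0014] 0.07
[0.0151, 0.0003, -0.0014] 0.07
```

```bash
python3 -m pendant '[[0,0.001,-0.005,0,1],[0,0,0,0,1],[0.006,0,0,0,1],[0.006,0,0,0,1],[0.006,0,0,0,1],[0,0,0,0,1]]'; python3 - <<'E'
from h import *
from station import arm
s=arm.read_state();p=s["position"];print(p,s["ft_force"],s["moment"],"dx vs rail1",p[0]-(538.5-0.137*(p[1]+97)))
plan(s,[538.5+0.137*20,-97-20,251],7.9,4)
E
```

```text
time_s: 6.45
position: [546.4, -157.0, 250.3]
tool_rot: [[-0.143, 0.99, -0.008], [0.99, 0.143, 0.003], [0.004, -0.007, -1.0]]
ft_force: [0.3, -0.1, -3.5]
gripper_width: 17.6
[ 546.3887436  -157.01228683  250.33947066] [ 0.29512383 -0.11519307 -3.52265338] [-0.008056    0.01680229 -0.01910034] dx vs rail1 -0.33293969203054985
yaw now 8.21 roll total 0.31
[0.0101, 0.0002, -0.0002] 0.08
[0.0101, 0.0001, -0.0002] 0.08
[0.0101, 0.0001, -0.0002] 0.08
[0.0101, 0.0001, -0.0002] 0.08
```

```bash
python3 -m pendant '[[0.01,0,-0.0005,0,1],[0.01,0,0,0,1],[0.01,0,0,0,1],[0,0,0,0,1]]'; python3 - <<'E'
from h import *
from station import arm
s=arm.read_state();p=s["position"];print(p,s["ft_force"],s["moment"],"dx vs rail1",p[0]-(538.5-0.137*(p[1]+97)))
plan(s,[538.5+0.137*-10,-97+10,251],7.9,4)
E
```

```text
time_s: 6.95
position: [541.6, -124.8, 251.1]
tool_rot: [[-0.143, 0.99, -0.008], [0.99, 0.143, 0.004], [0.005, -0.007, -1.0]]
ft_force: [-0.6, -1.3, -3.1]
gripper_width: 17.6
[ 541.62629231 -124.75104214  251.07237791] [-0.64536255 -1.33608428 -3.12461781] [0.02592649 0.03090898 0.05455397] dx vs rail1 -0.6756004623858871
yaw now 8.23 roll total 0.33
[0.0095, 0.0002, 0.0] 0.08
[0.0095, 0.0002, 0.0] 0.08
[0.0095, 0.0002, 0.0] 0.08
[0.0095, 0.0002, 0.0] 0.08
```

```bash
python3 -m pendant '[[0.01,0.0005,0,0,1],[0.01,0,0,0,1],[0.01,0.0005,0,0,1],[0.01,0,0,0,1],[0.008,0,0,0,1],[0,0,0,0,1]]'; python3 - <<'E'
from h import *
from station import arm,cams
s=arm.read_state();p=s["position"];print(p,s["ft_force"],s["moment"],"dx vs rail1",p[0]-(538.5-0.137*(p[1]+97)))
plan(s,[536-0.1773*20,-47+20,251],10.05,6)
c=cams.capture("wrist");np.savez("wrist2.npz",**c);cv2.imwrite("pics/w2.png",c["img"])
for ce,st,m in blobs(c,(0,170,90),(5,255,255),15):
    if st[4]<600 and 200<ce[0]<360: print("red",ce.round(1),st,fonz(c,*ce,212).round(1))
for ce,st,m in blobs(c,(20,120,60),(34,255,255),100): print("yel",ce.round(1),st)
for ce,st,m in blobs(c,(6,150,100),(16,255,255),30): print("or",ce.round(1),st,fonz(c,*ce,214).round(1),fonz(c,ce[0],st[1]+st[3],203).round(1))
E
```

```text
time_s: 7.7
position: [535.4, -73.5, 251.4]
tool_rot: [[-0.144, 0.99, -0.008], [0.99, 0.144, 0.004], [0.005, -0.007, -1.0]]
ft_force: [-0.3, -0.4, -3.9]
gripper_width: 17.8
[535.35027951 -73.48552751 251.37814701] [-0.26740836 -0.36707743 -3.87805734] [ 0.00358412 -0.017434   -0.04559544] dx vs rail1 0.07176224135480425
yaw now 8.26 roll total -1.79
[0.0077, 0.0006, 0.0001] -0.3
[0.0077, 0.0007, 0.0001] -0.3
[0.0077, 0.0007, 0.0001] -0.3
[0.0077, 0.0008, 0.0001] -0.3
[0.0077, 0.0008, 0.0001] -0.3
[0.0077, 0.0008, 0.0001] -0.3
red [290.5 196.3] [283 191  16  11 163] [535.6 -42.7 212. ]
yel [ 80.4 232.3] [  60  212   42   42 1137]
yel [281.4 295.6] [ 260  255   44   81 3329]
or [427.6  89.8] [ 407   61   50   59 1746] [605.4  33.8 214. ] [613.5  16.9 203. ]
```

View pics/w2.png

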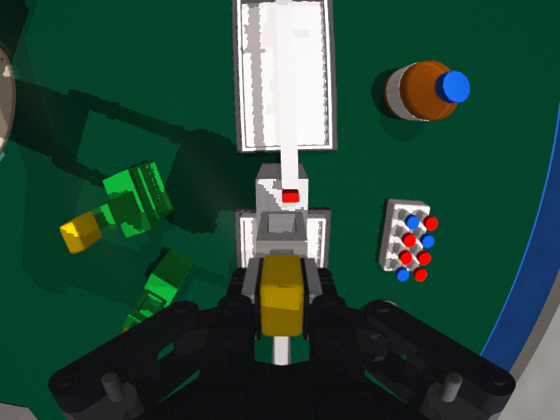

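The wrist view shows the carrier hanging straight in the grip, in the open gap, with the handle at (281,296). The rail2 stop at (290,196) is ahead and slightly to the right. I'll align to rail2's line and heading before entering.

```bash
python3 -m pendant '[[0.001,0.0035,0,-0.9,1],[0,0.0015,0,-0.9,1],[0,0,0,0,1]]'; python3 - <<'E'
from h import *
from station import arm,cams
s=arm.read_state();p=s["position"];print(p,s["ft_force"],"dx vs rail2",p[0]-(535.5-0.1773*(p[1]+42.7)))
plan(s,[535.5-0.1773*30,-42.7+30,251],10.05,6)
E
```

```text
time_s: 8.12
position: [541.0, -72.9, 251.3]
tool_rot: [[-0.176, 0.984, -0.007], [0.984, 0.176, 0.003], [0.004, -0.007, -1.0]]
ft_force: [0.3, 0.7, -3.0]
gripper_width: 17.8
[541.00383839 -72.8924989  251.28805935] [ 0.32342342  0.66014836 -2.96228867] dx vs rail2 0.15070833978268183
yaw now 10.12 roll total 0.07
[0.0102, -0.0, 0.0] 0.01
[0.0102, -0.0, 0.0] 0.01
[0.0102, -0.0, 0.0] 0.01
[0.0102, -0.0, 0.0] 0.01
[0.0102, -0.0, 0.0] 0.01
[0.0102, -0.0, 0.0] 0.01
```

```bash
python3 -m pendant '[[0.01,0,0,0,1],[0.01,0,0,0,1],[0,0,0,0,1]]'; python3 -m pendant '[[0.01,0.0003,0,0,1],[0.01,0,0,0,1],[0.01,0.0003,0,0,1],[0.008,0,0,0,1],[0,0,0,0,1]]'; python3 - <<'E'
from h import *
from station import arm,cams
s=arm.read_state();p=s["position"];print(p,s["ft_force"],s["moment"],"dx vs rail2",p[0]-(535.5-0.1773*(p[1]+42.7)))
c=cams.capture("wrist");np.savez("wrist3.npz",**c);cv2.imwrite("pics/w3.png",c["img"])
for ce,st,m in blobs(c,(0,170,90),(5,255,255),15):
    if 200<ce[0]<360: print("red",ce.round(1),st)
c=cams.capture("side");cv2.imwrite("pics/s3.png",cv2.resize(c["img"][110:320,210:400],None,fx=3,fy=2.8))
E
```

```text
time_s: 8.5
position: [537.0, -51.7, 251.2]
tool_rot: [[-0.175, 0.984, -0.008], [0.984, 0.175, 0.003], [0.005, -0.007, -1.0]]
ft_force: [-0.5, -0.7, -3.0]
gripper_width: 17.4
time_s: 9.12
position: [530.3, -10.9, 251.6]
tool_rot: [[-0.176, 0.984, -0.008], [0.984, 0.176, 0.003], [0.005, -0.007, -1.0]]
ft_force: [-0.4, 0.7, -3.2]
gripper_width: 17.7
[530.27543354 -10.86133771 251.61173175] [-0.37601801  0.67394884 -3.23291429] [-0.04614171 -0.03296531  0.01780755] dx vs rail2 0.4204283658394843
red [272.1 352. ] [265 345  14  14 165]
```

View pics/w3.png

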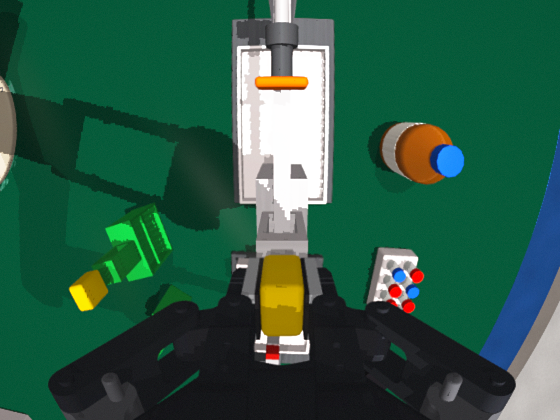

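The pad is at (282,83), in line with the carrier, but the rail2 stop behind it appears at (272,352), left of the handle axis. I'll check that position.

```bash
python3 - <<'E'
from h import *
c=dict(np.load("wrist3.npz"))
print("stop",fonz(c,272,352,212).round(1), "zmap",c["z_map"][348:357:2,268:277:2].round(0).tolist())
for ce,st,m in blobs(c,(5,150,100),(16,255,255),30):
    if ce[0]<340: print("or",ce.round(1),st,fonz(c,*ce,225).round(1),fonz(c,ce[0],st[1]+st[3],222).round(1),np.median(c["z_map"][m]))
print("handle",fonz(c,281.4,262,283).round(1))
Z=c["z_map"];g=c["img"].max(2)
for v in(95,110,125,140,150):
    k=[u for u in range(255,312) if Z[v,u]>0 and abs(fonz0-200)<7] if False else None
    u=np.arange(250,315);K=c["K"]
    # height from z_map
    o=-c["R"].T@c["t"];h=[]
    for a in u:
        p=np.array([a-K[0,2],v-K[1,2]])/K[0,0];th=np.hypot(*p);d=np.r_[p/th*np.tan(th),1]
        h.append((c["R"].T@d*Z[v,a]+o)[2])
    h=np.array(h);k=u[abs(h-200)<8]
    if len(k): P=fonz(c,k.mean(),v,200);print(v,k.min(),k.max(),P.round(1),"dev",(P[0]-(535.5-.1773*(P[1]+42.7))).round(2))
E
```

```text
stop [537.9 -95.8 212. ] zmap [[226.0, 228.0, 227.0, 227.0, 228.0], [224.0, 226.0, 225.0, 225.0, 227.0], [222.0, 223.0, 223.0, 223.0, 224.0], [222.0, 221.0, 223.0, 221.0, 221.0], [222.0, 222.0, 221.0, 222.0, 222.0]]
or [279.8  86.2] [255  77  53  13 224] [512.8  79.7 225. ] [513.   77.9 222. ] 158.92378
handle [526.4  10.6 283. ]
95 273 290 [514.  77. 200.] dev -0.3
110 273 290 [515.6  68.1 200. ] dev -0.29
125 273 290 [517.1  59.2 200. ] dev -0.28
140 274 290 [519.   50.4 200. ] dev 0.04
150 274 290 [520.1  44.4 200. ] dev 0.05
```

View pics/s3.png

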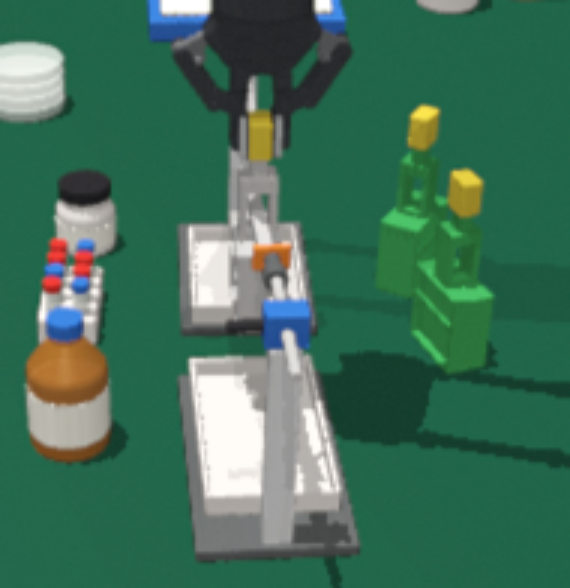

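The red blob was rail1's stop, so there's no conflict. Rail2's line fits within 0.3 mm, and the side view shows the bar running through the eye. The pad face is at about y=77. Now I'll lower the carrier.

```bash
python3 -m pendant '[[0,-0.0003,0.006,0,1],[0,0,0.005,0,1],[0,0,0.003,0,1],[0,0,0,0,1]]'; python3 -m pendant '[[0,0,0.002,0,1],[0,0,0.001,0,1],[0,0,0,0,1]]'
```

```text
time_s: 9.72
position: [530.0, -12.6, 236.1]
tool_rot: [[-0.174, 0.985, -0.008], [0.985, 0.174, 0.003], [0.004, -0.008, -1.0]]
ft_force: [-0.1, 0.3, -3.4]
gripper_width: 17.8
time_s: 10.1
position: [530.2, -12.7, 233.0]
tool_rot: [[-0.174, 0.985, -0.008], [0.985, 0.174, 0.003], [0.004, -0.007, -1.0]]
ft_force: [0.0, 0.7, -3.2]
gripper_width: 17.8
```

```bash
python3 - <<'E'
from h import *
from station import arm
s=arm.read_state();p=s["position"];print(p,s["ft_force"],s["moment"],"dx vs rail2",p[0]-(535.5-0.1773*(p[1]+42.7)))
E
```

```text
[530.18150533 -12.71331844 233.0148611 ] [ 0.03267892  0.67784797 -3.23777296] [ 0.00519503  0.03707509 -0.04654969] dx vs rail2 -0.001856028024690204
```

```bash
python3 -m pendant '[[0,0,0.001,0,1],[0,0,0,0,1]]'; python3 -m pendant '[[0,0,0.0007,0,1],[0,0,0,0,1]]'
```

```text
time_s: 10.35
position: [530.3, -12.7, 232.1]
tool_rot: [[-0.174, 0.985, -0.008], [0.985, 0.174, 0.003], [0.004, -0.007, -1.0]]
ft_force: [0.0, 0.1, -2.8]
gripper_width: 17.5
time_s: 10.6
position: [530.5, -12.7, 231.9]
tool_rot: [[-0.174, 0.985, -0.007], [0.985, 0.174, 0.002], [0.004, -0.006, -1.0]]
ft_force: [-0.5, -0.7, -3.7]
gripper_width: 17.6
```

```bash
python3 -m pendant '[[0,0,0.0008,0,1],[0,0,0,0,1]]'; python3 -m pendant '[[0,0,0.0008,0,1],[0,0,0,0,1]]'
```

```text
time_s: 10.85
position: [530.5, -12.7, 231.8]
tool_rot: [[-0.174, 0.985, -0.006], [0.985, 0.174, 0.002], [0.003, -0.006, -1.0]]
ft_force: [-0.3, -1.5, -2.5]
gripper_width: 17.5
time_s: 11.1
position: [530.5, -12.7, 231.8]
tool_rot: [[-0.174, 0.985, -0.005], [0.985, 0.174, 0.002], [0.003, -0.005, -1.0]]
ft_force: [-0.4, 0.6, -2.3]
gripper_width: 17.5
```

```bash
python3 -m pendant '[[0,0,0.0015,0,1],[0,0,0.0005,0,1]]'; python3 -m pendant '[[0,0,0.002,0,1],[0,0,0.001,0,1]]'
```

```text
time_s: 11.35
position: [530.5, -12.7, 231.8]
tool_rot: [[-0.174, 0.985, -0.004], [0.985, 0.174, 0.002], [0.002, -0.004, -1.0]]
ft_force: [-1.3, -0.5, 1.4]
gripper_width: 17.5
time_s: 11.6
position: [530.4, -12.7, 231.8]
tool_rot: [[-0.174, 0.985, -0.002], [0.985, 0.174, 0.001], [0.002, -0.002, -1.0]]
ft_force: [-2.6, 0.7, 4.7]
gripper_width: 17.7
```

It's seated on rail2 at TCP z=231.8. I'll ease the downforce and slide.

```bash
python3 -m pendant '[[0,0,-0.0015,0,1],[0.003,0,0,0,1],[0.005,0,0,0,1],[0.005,0,0,0,1],[0,0,0,0,1]]'; python3 - <<'E'
from h import *
from station import arm
s=arm.read_state();p=s["position"];print(p,s["ft_force"],"dx",p[0]-(535.5-0.1773*(p[1]+42.7)))
E
```

```text
time_s: 12.22
position: [528.8, 0.4, 231.8]
tool_rot: [[-0.174, 0.985, -0.002], [0.985, 0.174, 0.0], [0.0, -0.002, -1.0]]
ft_force: [-0.8, 0.5, -0.4]
gripper_width: 17.6
[5.28767026e+02 3.64034489e-01 2.31780772e+02] [-0.77843122  0.46295329 -0.428108  ] dx 0.9022797221675773
```

```bash
python3 -m pendant '[[0.006,-0.0003,0,0,1],[0.006,-0.0003,0,0,1],[0.006,0,0,0,1],[0.006,0,0,0,1],[0,0,0,0,1]]'; python3 -m pendant '[[0.006,-0.0003,0.0002,0,1],[0.006,0,0,0,1],[0.005,0,0,0,1],[0,0,0,0,1]]';python3 - <<'E'
from h import *
from station import arm
s=arm.read_state();p=s["position"];print(p,s["ft_force"],"dx",p[0]-(535.5-0.1773*(p[1]+42.7)))
E
```

```text
time_s: 12.85
position: [523.7, 26.1, 231.8]
tool_rot: [[-0.175, 0.985, -0.001], [0.985, 0.175, 0.001], [0.001, -0.001, -1.0]]
ft_force: [-0.2, 0.7, -0.7]
gripper_width: 17.8
time_s: 13.35
position: [520.3, 43.8, 231.8]
tool_rot: [[-0.175, 0.985, -0.001], [0.985, 0.175, 0.0], [0.001, -0.001, -1.0]]
ft_force: [-0.3, -0.0, -0.8]
gripper_width: 17.5
[520.34245941  43.76402695 231.78933685] [-0.34014889 -0.0154207  -0.8215927 ] dx 0.17253138597698126
```

```bash
python3 -m pendant '[[0.004,0,0,0,1],[0.004,0,0,0,1],[0.003,0,0,0,1],[0.001,0,0,0,1]]'; for i in 1 2; do :; done; python3 -m pendant '[[0.002,0,0,0,1],[0.002,0,0,0,1]]'
```

```text
time_s: 13.85
position: [518.2, 55.7, 231.8]
tool_rot: [[-0.175, 0.985, -0.001], [0.985, 0.175, -0.001], [-0.001, -0.001, -1.0]]
ft_force: [0.1, -1.1, 0.1]
gripper_width: 17.3
time_s: 14.1
position: [517.5, 59.7, 231.8]
tool_rot: [[-0.175, 0.985, -0.001], [0.985, 0.175, -0.001], [-0.001, -0.001, -1.0]]
ft_force: [0.0, -1.1, -1.4]
gripper_width: 17.2
```

```bash
python3 -m pendant '[[0.0015,0,0,0,1],[0.0015,0,0,0,1]]'; python3 -m pendant '[[0.0015,0,0,0,1],[0.0015,0,0,0,1]]'; python3 -m pendant '[[0.0015,0,0,0,1],[0.0015,0,0,0,1]]'
```

```text
time_s: 14.35
position: [517.0, 62.8, 231.8]
tool_rot: [[-0.174, 0.985, -0.001], [0.985, 0.174, -0.001], [-0.001, -0.001, -1.0]]
ft_force: [-0.2, -0.5, -0.9]
gripper_width: 18.1
time_s: 14.6
position: [516.4, 66.0, 231.8]
tool_rot: [[-0.174, 0.985, -0.001], [0.985, 0.174, -0.001], [-0.001, -0.001, -1.0]]
ft_force: [0.8, -1.7, -1.4]
gripper_width: 17.3
time_s: 14.85
position: [515.9, 69.0, 231.8]
tool_rot: [[-0.174, 0.985, -0.001], [0.985, 0.174, -0.001], [-0.001, -0.001, -1.0]]
ft_force: [0.4, -1.6, -0.8]
gripper_width: 17.8
```

```bash
python3 -m pendant '[[0.001,0,0,0,1],[0.001,0,0,0,1]]'; python3 -m pendant '[[0.001,0,0,0,1],[0.001,0,0,0,1]]'
```

```text
time_s: 15.1
position: [515.6, 70.3, 231.8]
tool_rot: [[-0.175, 0.985, -0.0], [0.985, 0.175, -0.003], [-0.003, -0.001, -1.0]]
ft_force: [0.0, -3.4, -0.6]
gripper_width: 17.5
time_s: 15.35
position: [515.5, 71.4, 231.8]
tool_rot: [[-0.175, 0.985, -0.0], [0.985, 0.175, -0.005], [-0.005, -0.001, -1.0]]
ft_force: [0.8, -4.6, -1.1]
gripper_width: 17.4
```

```bash
python3 -m pendant '[[0.0015,0,0,0,1],[0.0015,0,0,0,1]]'; python3 -m pendant '[[0.0015,0,0,0,1],[0.0015,0,0,0,1]]'
```

```text
time_s: 15.6
position: [515.1, 73.1, 231.9]
tool_rot: [[-0.175, 0.985, 0.0], [0.985, 0.175, -0.008], [-0.008, -0.001, -1.0]]
ft_force: [1.0, -6.0, -1.1]
gripper_width: 17.6
time_s: 15.85
position: [515.0, 74.2, 231.9]
tool_rot: [[-0.175, 0.985, 0.001], [0.985, 0.175, -0.013], [-0.013, -0.001, -1.0]]
ft_force: [2.0, -6.3, -1.3]
gripper_width: 17.4
```

```bash
python3 -m pendant '[[0.0015,0,0,0,1],[0.0012,0,0,0,1]]'; python3 -m pendant '[[0.0003,0,0,0,1],[0.0003,0,0,0,1],[0.0003,0,0,0,1],[0.0003,0,0,0,1],[0.0003,0,0,0,1]]'
```

```text
time_s: 16.1
position: [514.9, 74.7, 232.0]
tool_rot: [[-0.175, 0.985, 0.002], [0.984, 0.175, -0.018], [-0.018, -0.001, -1.0]]
ft_force: [0.8, -6.5, -0.1]
gripper_width: 17.5
time_s: 16.73
position: [514.9, 74.6, 232.0]
tool_rot: [[-0.175, 0.985, 0.002], [0.984, 0.175, -0.021], [-0.021, -0.001, -1.0]]
ft_force: [0.3, -4.7, -2.1]
gripper_width: 18.0
```

Pressing at about 5–6 N by compression and force. I'll go a little further for clear margin, then hold.

```bash
python3 -m pendant '[[0.002,0,0,0,1],[0.002,0,0,0,1]]'; python3 -m pendant '[[0.002,0,0,0,1],[0.0015,0,0,0,1]]'; python3 -m pendant '[[0.001,0,0,0,1],[0.001,0,0,0,1],[0.001,0,0,0,1],[0.001,0,0,0,1]]'
```

```text
time_s: 16.98
position: [514.6, 76.1, 232.0]
tool_rot: [[-0.175, 0.985, 0.003], [0.984, 0.175, -0.027], [-0.027, -0.001, -1.0]]
ft_force: [1.4, -7.8, -1.2]
gripper_width: 17.3
time_s: 17.23
position: [514.5, 76.7, 232.1]
tool_rot: [[-0.175, 0.985, 0.004], [0.984, 0.175, -0.033], [-0.033, -0.002, -0.999]]
ft_force: [1.0, -7.3, -1.3]
gripper_width: 17.6
time_s: 17.73
position: [514.5, 76.8, 232.2]
tool_rot: [[-0.175, 0.984, 0.006], [0.984, 0.175, -0.042], [-0.042, -0.002, -0.999]]
ft_force: [0.7, -6.2, -1.4]
gripper_width: 17.5
```

```bash
python3 -m pendant '[[-0.001,0,0,0,1],[-0.001,0,0,0,1],[0,0,0,0,1]]' 20; python3 -m pendant '[[0,0,0,0,0.55],[0,0,0,0,0.5],[0,0,0,0,0.4],[0,0,0,0,0.2],[0,0,0,0,0.0]]'; python3 - <<'E'
from h import *
from station import arm,cams
s=arm.read_state();print(s["position"],s["ft_force"],s["gripper_width"])
c=cams.capture("wrist");np.savez("wrist4.npz",**c);cv2.imwrite("pics/w4.png",c["img"])
E
```

```text
time_s: 18.1
position: [514.9, 74.7, 232.1]
tool_rot: [[-0.175, 0.985, 0.005], [0.984, 0.175, -0.042], [-0.042, -0.002, -0.999]]
ft_force: [0.8, -4.5, -1.3]
gripper_width: 17.6
time_s: 18.73
position: [514.1, 78.9, 232.4]
tool_rot: [[-0.175, 0.984, 0.005], [0.984, 0.176, -0.033], [-0.034, -0.001, -0.999]]
ft_force: [-0.1, -0.1, -0.1]
gripper_width: 42.4
[514.11790277  78.93426386 232.43286283] [-0.07462465 -0.08044951 -0.09883266] 42.41206143778125
```

View pics/w4.png

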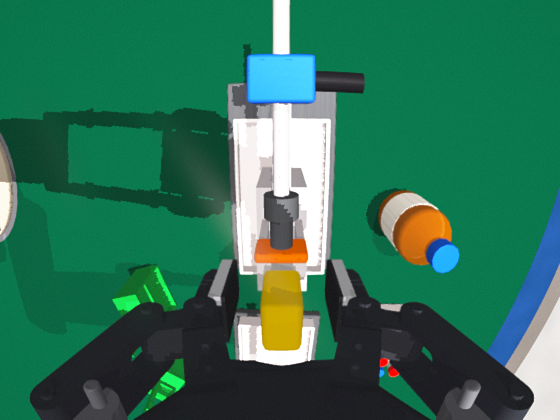

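The carrier stands free between the opened jaws, upright, with the handle at (281,310) and the pad at (281,250) against its front. I'll withdraw upward and check.

```bash
python3 -m pendant '[[0,0,0,0,-0.3],[0,0,0,0,-1],[0,0,0,0,-1],[0,0,-0.012,0,-1],[0,0,-0.02,0,-1],[0,0,-0.03,0,-1],[0,0,-0.03,0,-1],[0,0,0,0,-1]]'; python3 - <<'E'
from h import *
from station import arm,cams
s=arm.read_state();print(s["position"],s["ft_force"])
c=cams.capture("wrist");cv2.imwrite("pics/w5.png",c["img"])
for ce,st,m in blobs(c,(20,120,60),(34,255,255),100):
    if 230<ce[0]<330:
        z=c["z_map"];t=m&(z>0)&(z<np.percentile(z[m],10)+5);v,u=np.where(t)
        P=np.array([fonz(c,a,b,264) for a,b in zip(u,v)]);r=cv2.minAreaRect(P[:,:2].astype(np.float32));print("handle",r)
        x,y=r[0];print("along",(-(x-536.3)*.1746+(y+46)*.9846).round(1),"off",(x-(535.5-.1773*(y+42.7))).round(1))
for ce,st,m in blobs(c,(3,150,80),(16,255,255),30):
    if 230<ce[0]<330: print("pad",ce.round(1),st,fonz(c,ce[0],ce[1],225).round(1))
c=cams.capture("side");a=c["img"][150:310,215:395]
cv2.imwrite("pics/s5.png",cv2.resize(a,None,fx=3.6,fy=3.6,interpolation=cv2.INTER_CUBIC))
E
```

```text
time_s: 19.77
position: [514.1, 82.1, 330.1]
tool_rot: [[-0.175, 0.985, 0.007], [0.984, 0.175, -0.033], [-0.034, 0.001, -0.999]]
ft_force: [0.6, 0.2, -0.2]
gripper_width: 85.1
[514.14168066  82.09614588 330.10445488] [ 0.55110239  0.22081919 -0.19213204]
handle ((515.253173828125, 71.25532531738281), (17.446048736572266, 25.860395431518555), 10.07001781463623)Traceback (most recent call last):
  File "<stdin>", line 9, in <module>
AttributeError: 'float' object has no attribute 'round'
```

View pics/w5.png

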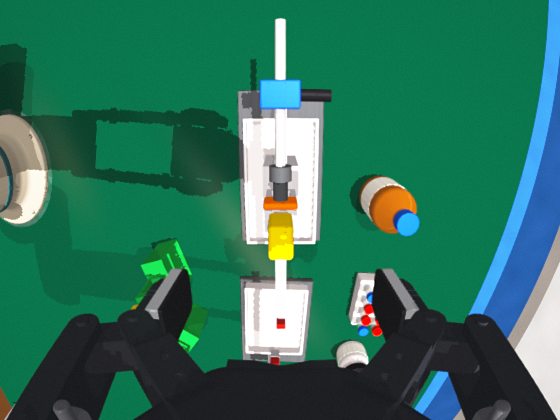

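```bash
python3 -m pendant '[[0,0,-0.01,0,-1],[0,0,0,0,-1],[0,0,0,0,-1]]' >/dev/null; python3 - <<'E'
from h import *
from station import cams
c=cams.capture("wrist")
for ce,st,m in blobs(c,(20,120,60),(34,255,255),100):
    if 230<ce[0]<330:
        z=c["z_map"];t=m&(z>0)&(z<np.percentile(z[m],10)+5);v,u=np.where(t)
        P=np.array([fonz(c,a,b,264) for a,b in zip(u,v)]);print("handle",cv2.minAreaRect(P[:,:2].astype(np.float32)))
c=cams.capture("side");a=c["img"][150:310,215:395]
cv2.imwrite("pics/s5.png",cv2.resize(a,None,fx=3.6,fy=3.6,interpolation=cv2.INTER_CUBIC))
t=dict(np.load("top0.npz"));n=cams.capture("top")
for nm,lo,hi in(("bottlecap",(100,150,80),(120,255,255)),("redcaps",(0,150,70),(5,255,255))):
    print(nm,[(ce.round(1).tolist(),s[4]) for ce,s,m in blobs(n,lo,hi,20) if s[4]<400])
E
```

```text
handle ((515.0453491210938, 71.69677734375), (17.210308074951172, 25.647497177124023), 10.191343307495117)
bottlecap [([330.5, 156.5], np.int32(44)), ([247.1, 168.8], np.int32(174)), ([353.5, 167.0], np.int32(46)), ([320.5, 169.6], np.int32(35)), ([174.6, 259.7], np.int32(100))]
redcaps [([341.0, 156.2], np.int32(47)), ([352.2, 155.3], np.int32(52)), ([319.6, 157.5], np.int32(45)), ([331.3, 168.9], np.int32(39)), ([342.2, 168.0], np.int32(39))]
```

View pics/s5.png

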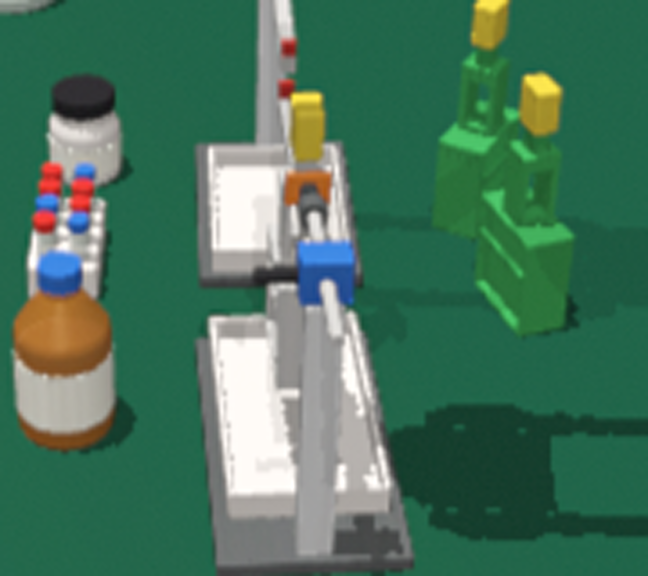

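The side view shows the carrier hanging level on rail2 against the orange pad, with the handle at crop (307,126) and the pad at (308,187). The bottle cap and tube caps haven't moved in the top view, and the carrier is at rest. Handing in.

```bash
python3 -c "
from station import arm
print(arm.job_done())"
```

```text
the job is handed in; nothing more can be done
None
```

The carrier now hangs released on rail2, touching the orange pad, and the job is handed in at about 20 s on the robot's clock. No verdict was reported.

**What I did:** I gripped the carrier by its handle, lifted it about 19 mm and carried it over both stops. I aligned it to rail2 in the gap, set it down, and slid it to the pad, which I felt at about y = 68–69 mm. I pressed to roughly 8 mm of give (6–8 N at the wrist, including rail friction) for over 0.5 s, eased back about 2 mm, and released.

**Last checks:**
- **Position:** the handle centre is about 119 mm from rail2's free end and within 0.3 mm of its line. It lies along rail2 to within about 0.2°, and two looks agree within 0.5 mm, so it is at rest.
- **Pad contact:** the carrier sits about 3 mm past where contact was first felt, so the pad should still be pressed. Contact after release is inferred from position, not measured as a force.
- **Level:** it looks level in the side view; I did not measure its tilt. The tool itself leaned about 0.04 rad while pressing.
- **Other objects:** the bottle and tube caps did not move in the top view. The jar looks unmoved in the side view, but I did not measure it again.

Nothing failed. One red mark that first looked like a misaligned rail2 stop turned out to be rail1's stop.

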